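# Change the rod bender over to the small former

## Robot

A 6-joint arm with a two-finger parallel gripper is mounted at the origin on a cart in front of the work surface, level with it; the furniture and walls round the work are solid. World frame = base frame: x ahead of the robot, y to its left, z up, the work surface at z = 0. Lengths are in m, angles in degrees, forces in N, time in s.
With the tool pointing down it reaches from about 0.35 to 0.725 m from the base axis. Payload 4.3 kg.
Tool frame: the origin (TCP) lies midway between the tips of the shut fingers; the grasp point (between the pads) lies 19 mm behind it; z points along the fingers, y is the line along which they close (so a half turn about z gives the same grasp; the last joint's range is limited). The gripper opens to 85 mm and grips with 20 to 120 N. Pads are 22 mm wide; open, the fingers measure 114 mm over their backs; the gripper's body (76 mm by 85 mm) begins 54 mm behind the grasp point. The pads swing forward as they close: fully open they stand 13 mm farther back than shut.
Start: joints at [-75.476, 21.618, 4.641, 73.018, 0, 83.68], TCP at [0.205, -0.537, 0.207] pointing down, gripper open.
Joint ranges: [-156.06, 156.06], [-48.1, 94.91], [-58.44, 69.94], [-101.28, 121.22], [-78.64, 73.56], [-180, 180]. Speed limits (degrees/s): [147.25, 147.25, 180, 180, 180, 180].

## Interface

Orientations are given as a 3x3 rotation matrix whose columns are the frame's x, y, z axes.
In Python, from workcell import readout, optics, workorder gives the robot as it stands.
- The arm moves only by the tool move_tool, called after "Call:" in YAML: its name, and indented under it one key for each argument. Schema: {"type":"object","properties":{"motion":{"type":"object","properties":{"x":{"type":"array","items":{"type":"number"},"minItems":1,"maxItems":12},"y":{"type":"array","items":{"type":"number"},"minItems":1,"maxItems":12},"z":{"type":"array","items":{"type":"number"},"minItems":1,"maxItems":12},"drx":{"type":"array","items":{"type":"number"},"minItems":1,"maxItems":12},"dry":{"type":"array","items":{"type":"number"},"minItems":1,"maxItems":12},"drz":{"type":"array","items":{"type":"number"},"minItems":1,"maxItems":12}},"additionalProperties":false,"required":["x","y","z","drx","dry","drz"]},"finger_gap":{"type":"number"},"only":{"type":"string"},"quiet":{"type":"boolean"},"lines":{"type":"string"}},"required":["motion"],"additionalProperties":false}. motion is an object with one list for each field, all of the same length, 1 to 12, a row being the entries at one place: x, y, z (the shift in parts of the range, where 1.0 means 1 m), drx, dry, drz (a rotation vector in shares of 120 degrees (1.0 is 120 degrees)); each row is the pose to reach, as a shift and turn from the pose commanded when the call began, along the tool's axes at that moment; what a row does not reach only later rows make up. A row lasts 1/10 s, in which the tool goes at most 0.05 m and 8.59 degrees, less where a joint would pass 70% of its speed; a pose out of reach is approached as far as the arm can. finger_gap is the finger opening in m, set as the call begins (left out keeps the last). The fingers move at their own pace and stop on an object; the grip force is fixed at half the most. Time passes only in rows, so rows that do not move let the fingers close. The tool returns the time, the measured TCP pose, the force, the opening and the grip force at its end. only (a regular expression) keeps the lines of the reply that match it, lines (a string "A,B") keeps lines A to B, and quiet returns only ok. Input that does not fit is refused with a message, and nothing moves.
- readout.sense(): the state, without advancing time (a new reading comes with each control period).
- optics.get_image(name): name is "scene" or "top" or "wrist"; returns a dict with "pixels" (400x640x3 uint8, red, green, blue), "intrinsics" (3x3 intrinsics, pixels), "T" (4x4, takes a point from camera to world coordinates). Camera axes: x right, y up, looking along -z (the intrinsics and any distortion apply to the point x, -y, -z); pixel columns grow to the right and rows downward; lengths in m; the calibration is good to about 2 mm. A picture is of the moment at which its call begins. There is no depth.
- workorder.hand_in(): hands the job in; it is judged then, once.
The state is a dict: "t": time; "qpos": joint angles; "joint_vel": joint speeds; "joint_efforts": joint torques, N m; "position": TCP position; "tool_rot": TCP orientation; "wrist_force": force on the tool from outside, world axes, zero at the start; "moment": the same for the moment, N m; "gripper_width": finger opening in m; "gripper_force": force on a finger pad.
Only numpy, scipy, OpenCV 4.12 (cv2) and the standard library are available. Lean on these libraries where they do the work, as an engineer would, in place of code of your own. Each camera call takes 0.05 s, during which the arm holds its last target. There are 200 camera calls.

## Task

Change the rod bender on the bench over for tighter bends: in place of the large grooved former on its centre pin goes the small grooved former from the wooden rack, and in place of the small plain roller on its swing arm goes the large plain roller from the rack. Put the large former and the small roller away on the two rack pins that have become free, and leave the medium former on its rack pin as it is. Every tool must end fully down on its pin; no pin is empty at the start, so use the bare bench in front of the rack to set a tool down on the way.

Things in the scene. Friction and masses are not known exactly. Their poses are not given: they have to be found in the camera images.
- former_large: Large bending former: dark steel disc, 66 mm in diameter, 36 mm high, with a half-round rod groove round its edge between two flanges and six small drilled holes on top. It starts on the bender's centre pin. Its origin is the centre of its underside, z up; a 20 mm bore runs right through it on the z axis. 0.35 to 0.85 kg; grip it across its diameter.
- former_small: Small bending former: dark steel disc with the same rod groove, 40 mm in diameter, 36 mm high, no drilled holes. It starts on one of the three rack pins. Its origin is the centre of its underside, z up; a 20 mm bore runs right through it on the z axis. 
- former_medium: Medium bending former: dark steel disc with the same rod groove, 52 mm in diameter, 36 mm high, six small drilled holes on top. It stands on one of the three rack pins and stays there. Its origin is the centre of its underside, z up; a 20 mm bore runs right through it on the z axis. 
- roller_large: Large follower roller: bright steel cylinder without groove, 56 mm in diameter, 36 mm high, with a brass bush that stands 3 mm proud of its top. It starts on one of the three rack pins. Its origin is the centre of its underside, z up; a 20 mm bore runs right through it on the z axis. 
- roller_small: Small follower roller: bright steel cylinder without groove, 30 mm in diameter, 36 mm high, with a brass bush 3 mm proud of its top. It starts on the roller pin of the bender's swing arm. Its origin is the centre of its underside, z up; a 20 mm bore runs right through it on the z axis. 
- centre_pin: Centre pin of the bender, a fixed blue table 50 mm high. Steel pin, 17 mm thick, 30 mm high, the upper 16 mm tapering to a 4 mm tip; origin: centre of the seat on which a tool's underside rests, z up. Seat 64 mm above the bench. In this frame the table spans x -70 to 95, y -108 to 85 mm; a dark rod stop, 26 x 24 mm, stands at (47, -90) mm, top 93 mm above the bench.
- roller_pin: Pin on the bender's stiff swing arm (leave it as it stands), 60 mm from the centre pin; x points outward along the arm. Steel pin, 17 mm thick, 30 mm high, the upper 16 mm tapering to a 4 mm tip; origin: centre of the seat on which a tool's underside rests, z up. Seat 64 mm above the bench. Only 12 mm lie between former and roller: on the bender grip across the arm, the fingers along this y axis.
- rack_pin_1: Pin at the +y end of the rack, a wooden board 72 (x) by 226 mm (y), fixed; its 3 pins are 80 mm apart along y. Best grip across the board. Steel pin, 17 mm thick, 30 mm high, the upper 16 mm tapering to a 4 mm tip; origin: centre of the seat on which a tool's underside rests, z up. Seat 22 mm above the bench. On the board's -x side (robot side) the bench is bare for 150 mm.
- rack_pin_2: Middle pin of the rack, else like rack_pin_1. Steel pin, 17 mm thick, 30 mm high, the upper 16 mm tapering to a 4 mm tip; origin: centre of the seat on which a tool's underside rests, z up. Seat 22 mm above the bench.
- rack_pin_3: Pin at the -y end of the rack, else like rack_pin_1. Steel pin, 17 mm thick, 30 mm high, the upper 16 mm tapering to a 4 mm tip; origin: centre of the seat on which a tool's underside rests, z up. Seat 22 mm above the bench.
Mind the look-alikes: they are no part of the job. Leave any blue or green look-alike of the former_large alone.

How it is judged (in metres and radians):
At the end, for the whole second after the job is handed in: Small former on the centre pin, large roller on the roller pin, large former and small roller on rack pins, medium former still on its own. Each centred on its pin within 6 mm, underside within 4 mm of the seat, upright within 0.1 rad, at rest (horizontal distance between former_small and centre_pin below 0.006 m and z of former_small in the frame of centre_pin between -0.004 and 0.004 m and angle between each of former_small, roller_large, former_medium's own z axis and vertical below 0.1 rad and linear speed of each of former_small, roller_large, former_medium below 0.02 m/s and angular speed of each of former_small, roller_large below 0.3 rad/s and horizontal distance between roller_large and roller_pin below 0.006 m and z of roller_large in the frame of roller_pin between -0.004 and 0.004 m and ((horizontal distance between former_large and rack_pin_1 below 0.006 m and z of former_large in the frame of rack_pin_1 between -0.004 and 0.004 m and angle between former_large's own z axis and vertical below 0.1 rad and linear speed of former_large below 0.02 m/s and angular speed of former_large below 0.3 rad/s) or (horizontal distance between former_large and rack_pin_2 below 0.006 m and z of former_large in the frame of rack_pin_2 between -0.004 and 0.004 m and angle between former_large's own z axis and vertical below 0.1 rad and linear speed of former_large below 0.02 m/s and angular speed of former_large below 0.3 rad/s) or (horizontal distance between former_large and rack_pin_3 below 0.006 m and z of former_large in the frame of rack_pin_3 between -0.004 and 0.004 m and angle between former_large's own z axis and vertical below 0.1 rad and linear speed of former_large below 0.02 m/s and angular speed of former_large below 0.3 rad/s)) and ((horizontal distance between roller_small and rack_pin_1 below 0.006 m and z of roller_small in the frame of rack_pin_1 between -0.004 and 0.004 m and angle between roller_small's own z axis and vertical below 0.1 rad and linear speed of roller_small below 0.02 m/s and angular speed of roller_small below 0.3 rad/s) or (horizontal distance between roller_small and rack_pin_2 below 0.006 m and z of roller_small in the frame of rack_pin_2 between -0.004 and 0.004 m and angle between roller_small's own z axis and vertical below 0.1 rad and linear speed of roller_small below 0.02 m/s and angular speed of roller_small below 0.3 rad/s) or (horizontal distance between roller_small and rack_pin_3 below 0.006 m and z of roller_small in the frame of rack_pin_3 between -0.004 and 0.004 m and angle between roller_small's own z axis and vertical below 0.1 rad and linear speed of roller_small below 0.02 m/s and angular speed of roller_small below 0.3 rad/s)) and distance of former_medium from where it was at the start of the episode below 0.006 m); the robot touches nothing.
It fails at once if the medium former is taken off or knocked from its pin (distance of former_medium from where it was at the start of the episode above 0.02 m).
It also fails if it takes over 122 s, if anything falls off the work surface, if the arm or the gripper's body presses on something with over 40 N, if the wrist force passes 120 N, or if a joint passes its speed limit or range.

## Working session

There is one attempt and no reset: what is moved stays moved. The work goes in short steps, Python scripts to look and compute and a tool call to move; the robot and the scene stay as the last step left them, time stands still between calls to the robot, and variables do not carry over. Pictures are saved under pics/ and viewed, at most 14 in all, crops included, and the job is handed in when it is done.

```bash
ls; mkdir -p pics
```

Run:
```python
from workcell import readout, optics
import cv2
s=readout.sense();print(s)
for n in("scene","top"):
    d=optics.get_image(n);cv2.imwrite(f"pics/{n}0.png",d["pixels"][:,:,::-1]);print(n,d["intrinsics"],d["T"],[k for k in d])
```

```text
pics
{'t': 0.0, 'qpos': array([-7.54780389e+01,  2.16617300e+01,  4.56180039e+00,  7.30190034e+01,
        1.61543174e-03,  8.36806379e+01]), 'joint_vel': array([ 0.00577956,  0.03388639, -0.06000258,  0.02773445,  0.04941575,
        0.00444249]), 'joint_efforts': array([ 2.01211747e-04, -4.63608849e+01,  2.69871658e+01,  2.08836183e-02,
       -3.04792575e-04,  6.62677220e-07]), 'position': array([ 0.20441059, -0.53666989,  0.20605495]), 'tool_rot': array([[ 9.34569394e-01,  3.55780556e-01, -4.93207981e-04],
       [ 3.55780805e-01, -9.34567254e-01,  2.01652330e-03],
       [ 2.56503753e-04, -2.06005489e-03, -9.99997845e-01]]), 'wrist_force': array([-0.50232423, -0.79595853,  0.26390705]), 'moment': array([-0.05153914,  0.00575843, -0.01983642]), 'gripper_force': 0.0, 'gripper_width': 0.08529693616627565}
scene [[497.96811119   0.         314.2075286 ]
 [  0.         497.96811119 205.5037995 ]
 [  0.           0.           1.        ]] [[-0.85652092  0.24631083 -0.45354481 -0.00708498]
 [-0.51552689 -0.45014841  0.72910798  0.77359972]
 [-0.02457528  0.85831078  0.51254138  0.6577132 ]
 [ 0.          0.          0.          1.        ]] ['pixels', 'intrinsics', 'T']
top [[373.5442351    0.         316.4382235 ]
 [  0.         373.5442351  194.56222144]
 [  0.           0.           1.        ]] [[-0.01024182  0.98333924 -0.18149115  0.32671906]
 [-0.99982445 -0.01291839 -0.01357163 -0.05165372]
 [-0.01569009  0.18132029  0.98329892  0.98503842]
 [ 0.          0.          0.          1.        ]] ['pixels', 'intrinsics', 'T']
```

View pics/scene0.png

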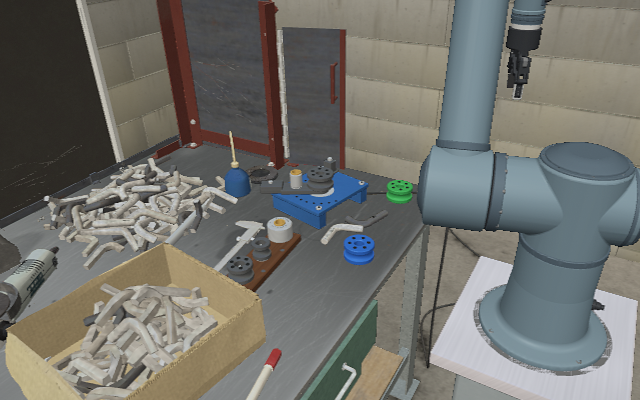

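View pics/top0.png

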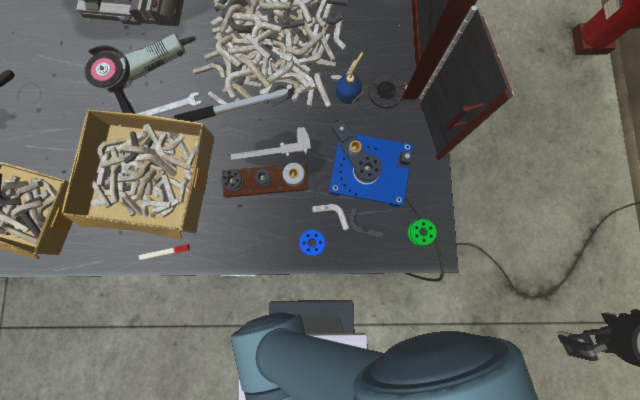

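The scene view shows the bender at about (320,190), with its large former at (320,178) and small roller at (296,178). The rack runs from (240,265) to (280,230). In the top view:

| Item | Pixel |
|---|---|
| Medium former | (232,180) |
| Small former | (262,177) |
| Large roller | (293,174) |
| Large former on bender | (367,168) |
| Small roller | (355,146) |
| Blue look-alike | (312,242) |
| Green look-alike | (423,232) |

I'll enlarge both crops for exact pixels.

Create h.py:
```python
import numpy as np, cv2
from workcell import readout, optics
def ray(d,u,v):
    K=d["intrinsics"];T=d["T"]
    c=np.array([(u-K[0,2])/K[0,0],-(v-K[1,2])/K[1,1],-1.])
    return T[:3,3],T[:3,:3]@c
def plane(d,u,v,z):
    o,r=ray(d,u,v);return o+r*(z-o[2])/r[2]
def tri(ds,uvs):
    A=np.zeros((3,3));b=np.zeros(3);L=[]
    for d,p in zip(ds,uvs):
        o,r=ray(d,*p);r=r/np.linalg.norm(r);M=np.eye(3)-np.outer(r,r);A+=M;b+=M@o;L.append((o,M))
    x=np.linalg.solve(A,b);return x,[np.linalg.norm(M@(x-o)) for o,M in L]
def proj(d,p):
    T=d["T"];K=d["intrinsics"];c=T[:3,:3].T@(np.array(p)-T[:3,3])
    return K[0,0]*c[0]/-c[2]+K[0,2],K[1,1]*-c[1]/-c[2]+K[1,2]
def totool(p,s=None):
    s=s or readout.sense();return s["tool_rot"].T@(np.array(p)-s["position"])
def snap(n):
    return optics.get_image(n)
def save(n,img): cv2.imwrite(f"pics/{n}.png",img[:,:,::-1])
```

Run:
```python
from h import *
d=snap("top")["pixels"][125:235,215:415];save("topc",cv2.resize(d,None,fx=4,fy=4,interpolation=cv2.INTER_CUBIC))
d=snap("scene")["pixels"][155:285,220:370];save("scenec",cv2.resize(d,None,fx=4,fy=4,interpolation=cv2.INTER_CUBIC))
```

```text
(no output)
```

View pics/topc.png

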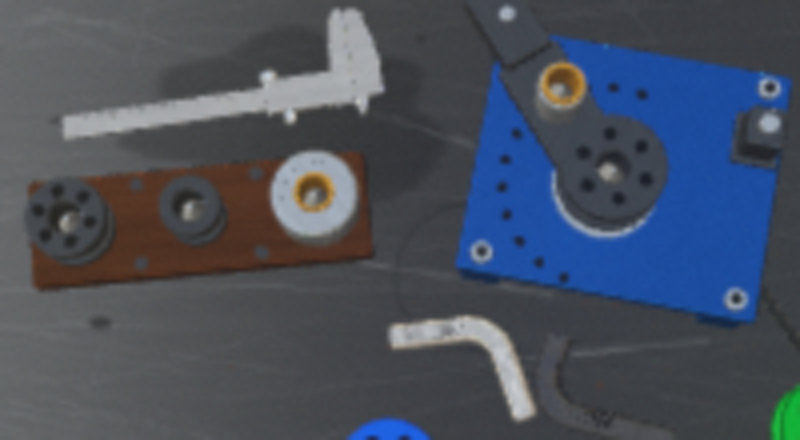

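View pics/scenec.png

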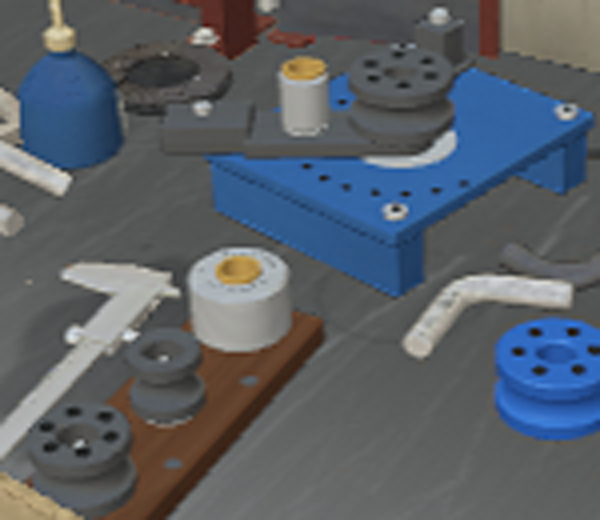

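The crops give sharp top-face centres for all five tools. In topc.png pixels: medium (66,214), small former (189,204), large roller bush (315,191), small roller bush (563,83), large former (611,171). In scenec.png pixels the same order is (79,433), (164,350), (239,268), (304,67), (400,72).

Run:
```python
from h import *
t=snap("top");s=snap("scene")
N=dict(med=((66,214),(79,433),.058),fs=((189,204),(164,350),.058),rl=((315,191),(239,268),.061),rs=((563,83),(304,67),.103),fl=((611,171),(400,72),.100))
P={}
for k,(a,b,z) in N.items():
    a=np.array(a)/4+[214.6,124.6];b=np.array(b)/4+[219.6,154.6]
    x,e=tri([t,s],[a,b]);P[k]=plane(t,*a,z);print(k,x.round(4),np.round(e,4),P[k].round(4),plane(s,*b,z).round(4),np.hypot(*x[:2]).round(3))
d=lambda a,b:np.linalg.norm((P[a]-P[b])[:2])
print(d('med','fs'),d('fs','rl'),d('rs','fl'))
```

```text
med [0.5433 0.1789 0.055 ] [0.0009 0.0009] [0.5434 0.1787 0.058 ] [0.5396 0.1817 0.058 ] 0.572
fs [0.5488 0.1001 0.0551] [0.0009 0.0009] [0.5489 0.1    0.058 ] [0.5452 0.1032 0.058 ] 0.558
rl [0.5556 0.0192 0.0588] [0.0005 0.0005] [0.5556 0.0193 0.061 ] [0.553  0.0219 0.061 ] 0.556
rs [ 0.6112 -0.1368  0.1012] [0.0006 0.0006] [ 0.6112 -0.1363  0.103 ] [ 0.6085 -0.1339  0.103 ] 0.626
fl [ 0.557  -0.1641  0.0983] [0.0007 0.0007] [ 0.5559 -0.1642  0.1   ] [ 0.5561 -0.1612  0.1   ] 0.581
0.07880407202794579 0.0810216332527162 0.061951770574279634
```

Heights from two views come to 55, 55 and 59 mm on the rack and 98 and 101 mm on the bender, against the nominal 58/61/100/103. The spacings are 79, 81 and 62 mm, so the measurements agree with the text. Next I'll go above the bender and look with the wrist camera.

Add to h.py:
```python
def row(p,az,s=None):
    """tool-axes shift and turn taking the tool to TCP p, pointing down, tool y at azimuth az (deg)"""
    from scipy.spatial.transform import Rotation as R
    s=s or readout.sense();a=np.radians(az);y=np.array([np.cos(a),np.sin(a),0]);z=np.array([0,0,-1.])
    G=np.c_[np.cross(y,z),y,z]
    return np.r_[s["tool_rot"].T@(np.array(p)-s["position"]),np.degrees(R.from_matrix(s["tool_rot"].T@G).as_rotvec())].round(4).tolist()
```

```bash
python3 -c "
from h import *
print(row((.39,-.25,.24),-63));print(row((.545,-.16,.24),-63))"
```

```text
[0.2755, -0.2024, -0.0331, -0.0339, -0.0069, -6.1542]
[0.4524, -0.2313, -0.0331, -0.0339, -0.0069, -6.1542]
```

The manual's scale: turns go in shares of 120 degrees. Converting my numbers, -6.15 degrees / 120 = -0.0513.

Call:
move_tool:
  motion: {"x": [0.2755,0.2755,0.2755,0.2755,0.2755,0.2755,0.2755,0.4524,0.4524,0.4524,0.4524,0.4524],"y": [-0.2024,-0.2024,-0.2024,-0.2024,-0.2024,-0.2024,-0.2024,-0.2313,-0.2313,-0.2313,-0.2313,-0.2313],"z": [-0.033,-0.033,-0.033,-0.033,-0.033,-0.033,-0.033,-0.033,-0.033,-0.033,-0.033,-0.033],"drx": [0,0,0,0,0,0,0,0,0,0,0,0],"dry": [0,0,0,0,0,0,0,0,0,0,0,0],"drz": [-0.0513,-0.0513,-0.0513,-0.0513,-0.0513,-0.0513,-0.0513,-0.0513,-0.0513,-0.0513,-0.0513,-0.0513]}
  finger_gap: 0.085

```text
t: 1.5
position: [0.5478, -0.158, 0.2391]
tool_rot: [[0.889, 0.458, 0.001], [0.458, -0.889, 0.001], [0.001, -0.0, -1.0]]
wrist_force: [0.1, -1.0, -0.3]
gripper_width: 0.0851
gripper_force: 0.0
```

Call:
move_tool:
  motion: {"x": [0,0,0],"y": [0,0,0],"z": [0,0,0],"drx": [0,0,0],"dry": [0,0,0],"drz": [0,0,0]}

```text
t: 1.8
position: [0.5441, -0.1611, 0.2402]
tool_rot: [[0.892, 0.452, -0.0], [0.452, -0.892, -0.0], [-0.0, 0.0, -1.0]]
wrist_force: [0.4, -0.2, -0.3]
gripper_width: 0.0849
gripper_force: 0.0
```

Run:
```python
from h import *
w=snap("wrist");save("w1",w["pixels"]);print(w["intrinsics"],w["T"]);print(row((.557,-.164,.24),-63))
for p in((.557,-.164,.1),(.611,-.1365,.103)):print(proj(w,p))
```

```text
[[283.17332134   0.         320.41210666]
 [  0.         283.17332134 198.9086682 ]
 [  0.           0.           1.        ]] [[ 4.52167095e-01  8.58674432e-01  2.41294713e-01  6.05851708e-01]
 [-8.91933241e-01  4.35339943e-01  1.22205679e-01 -1.31221686e-01]
 [-1.10335018e-04 -2.70476162e-01  9.62726666e-01  4.07194105e-01]
 [ 0.00000000e+00  0.00000000e+00  0.00000000e+00  1.00000000e+00]]
[0.0101, 0.0084, 0.0003, 0.0136, 0.0042, -0.1063]
(np.float64(326.93915375312747), np.float64(174.48390783310916))
(np.float64(327.2617017810205), np.float64(117.13225559607855))
```

View pics/w1.png

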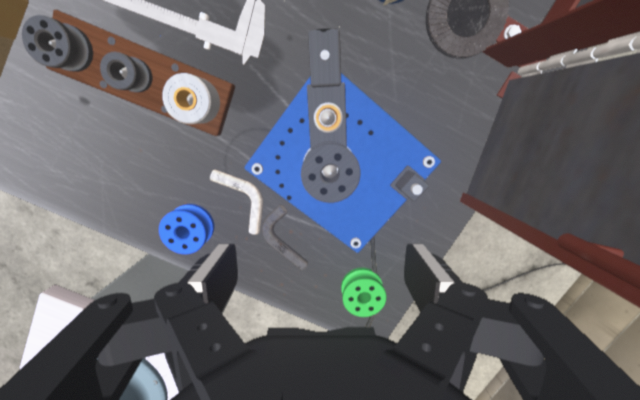

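The wrist view shows the whole workplace: large former (331,171), small roller (328,117), large roller (187,97), small former (119,71), medium (44,41), blue look-alike (182,232) and green (363,296). The former is about 3.5 px from where I projected it, so I'll enlarge to refine.

Run:
```python
from h import *
w=cv2.imread("pics/w1.png")[:,:,::-1]
a=cv2.resize(w[90:210,285:375],None,fx=4,fy=4,interpolation=cv2.INTER_CUBIC)
b=cv2.resize(w[40:130,90:220],None,fx=3,fy=3,interpolation=cv2.INTER_CUBIC)
o=np.zeros((480,760,3),np.uint8);o[:,:360]=a;o[:270,365:755]=b;save("w1c",o)
```

```text
(no output)
```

View pics/w1c.png

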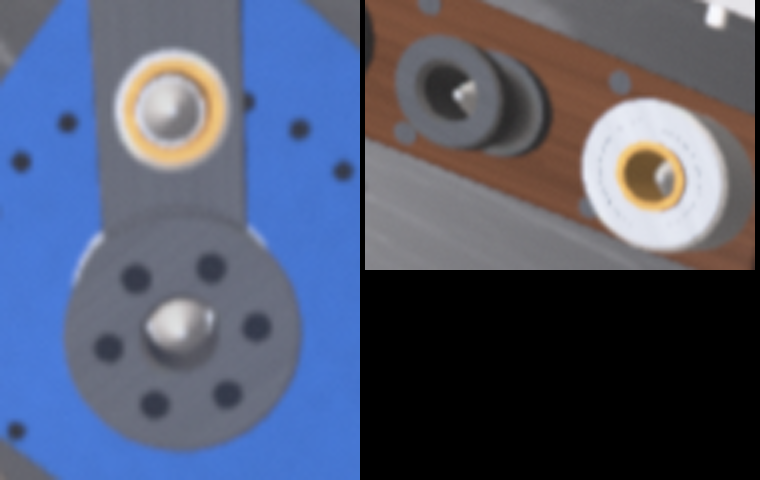

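Run:
```python
from h import *
t=snap("top");s=snap("scene");w=snap("wrist")
N=dict(fs=((189,204),(164,350),(117.7,70.7),.058),rl=((315,191),(239,268),(185,98.3),.061),rs=((563,83),(304,67),(327.4,116.9),.103),fl=((611,171),(400,72),(330.3,172.4),.100))
for k,(a,b,c,z) in N.items():
    a=np.array(a)/4+[214.6,124.6];b=np.array(b)/4+[219.6,154.6]
    x,e=tri([t,s,w],[a,b,c]);print(k,x.round(4),np.round(e,4),'tw',tri([t,w],[a,c])[0].round(4),'pl',plane(t,*a,z).round(4),plane(s,*b,z).round(4),plane(w,*c,z).round(4))
```

```text
fs [0.5489 0.1002 0.0552] [0.0008 0.001  0.0002] tw [0.5493 0.1003 0.0556] pl [0.5489 0.1    0.058 ] [0.5452 0.1032 0.058 ] [0.5495 0.0985 0.058 ]
rl [0.5557 0.0195 0.059 ] [0.0003 0.0008 0.0005] tw [0.556  0.0195 0.0595] pl [0.5556 0.0193 0.061 ] [0.553  0.0219 0.061 ] [0.5564 0.019  0.061 ]
rs [ 0.6114 -0.1367  0.1012] [0.0004 0.0008 0.0004] tw [ 0.6117 -0.1364  0.1016] pl [ 0.6112 -0.1363  0.103 ] [ 0.6085 -0.1339  0.103 ] [ 0.6117 -0.1364  0.103 ]
fl [ 0.5589 -0.1658  0.0962] [0.0022 0.0009 0.0018] tw [ 0.5592 -0.1667  0.087 ] pl [ 0.5559 -0.1642  0.1   ] [ 0.5561 -0.1612  0.1   ] [ 0.5611 -0.1661  0.1   ]
```

The three views agree on everything except the large former. Averaged to (0.5585,−0.165), it gives the required 60 mm to the roller pin. Next I'll go down on the large former.

```bash
python3 -c "
from h import *
print(row((.5585,-.165,.12),-62));print(row((.5585,-.165,.063),-62))"
```

```text
[0.0105, 0.01, 0.1203, 0.0194, -0.0101, -1.0759]
[0.0105, 0.0099, 0.1773, 0.0194, -0.0101, -1.0759]
```

Converted, -1.1 degrees / 120 = -0.0092.

Call:
move_tool:
  motion: {"x": [0.0105,0.0105,0.0105,0.0105,0.0105,0.0105,0.0105,0.0105],"y": [0.01,0.01,0.01,0.01,0.01,0.01,0.01,0.01],"z": [0.04,0.08,0.12,0.14,0.16,0.177,0.177,0.177],"drx": [0,0,0,0,0,0,0,0],"dry": [0,0,0,0,0,0,0,0],"drz": [-0.0092,-0.0092,-0.0092,-0.0092,-0.0092,-0.0092,-0.0092,-0.0092]}

```text
t: 2.8
position: [0.5587, -0.1645, 0.0633]
tool_rot: [[0.882, 0.471, -0.0], [0.471, -0.882, 0.0], [-0.0, -0.0, -1.0]]
wrist_force: [0.5, 0.0, -0.2]
gripper_width: 0.0848
gripper_force: 0.0
```

Call:
move_tool:
  motion: {"x": [0,0,0,0,0,0,0,0],"y": [0,0,0,0,0,0,0,0],"z": [0,0,0,0,0,0,0,0],"drx": [0,0,0,0,0,0,0,0],"dry": [0,0,0,0,0,0,0,0],"drz": [0,0,0,0,0,0,0,0]}
  finger_gap: 0.055

```text
t: 3.6
position: [0.5602, -0.1651, 0.0659]
tool_rot: [[0.882, 0.471, 0.003], [0.471, -0.882, -0.002], [0.002, 0.003, -1.0]]
wrist_force: [-3.2, 0.8, 10.3]
gripper_width: 0.0626
gripper_force: 62.8
```

Call:
move_tool:
  motion: {"x": [0,0,0,0,0,0,0],"y": [0,0,0,0,0,0,0],"z": [-0.006,-0.015,-0.025,-0.04,-0.06,-0.08,-0.08],"drx": [0,0,0,0,0,0,0],"dry": [0,0,0,0,0,0,0],"drz": [0,0,0,0,0,0,0]}

```text
t: 4.3
position: [0.5609, -0.165, 0.1462]
tool_rot: [[0.882, 0.471, 0.005], [0.471, -0.882, -0.002], [0.003, 0.004, -1.0]]
wrist_force: [0.8, -0.4, -6.1]
gripper_width: 0.0617
gripper_force: 67.7
```

Run:
```python
from h import *
w=snap("wrist");save("w2",w["pixels"])
s=snap("scene");o=np.vstack([w["pixels"][:,:],]);save("w2",o)
print(row((.44,.10,.14),4.5),row((.56,-.09,.15),-30))
```

```text
[0.0195, -0.2893, 0.0029, 0.0191, -0.007, -66.4023] [0.0358, -0.0652, -0.007, 0.0155, -0.0118, -31.9023]
```

View pics/w2.png

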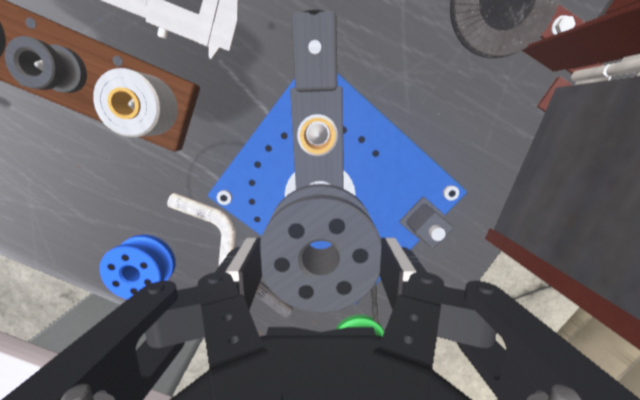

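The former is held level, about 0.6 kg, with the former centred at (320,256) between the pads, and the pin is clear. Now I'll take it to the bare bench at (0.44,0.10).

Converted, -66.4 degrees / 120 = -0.5533.

Call:
move_tool:
  motion: {"x": [0.0195,0.0195,0.0195,0.0195,0.0195,0.0195,0.0195,0.0195,0.0195,0.0195],"y": [-0.2893,-0.2893,-0.2893,-0.2893,-0.2893,-0.2893,-0.2893,-0.2893,-0.2893,-0.2893],"z": [0.003,0.003,0.003,0.003,0.003,0.003,0.003,0.003,0.003,0.003],"drx": [0,0,0,0,0,0,0,0,0,0],"dry": [0,0,0,0,0,0,0,0,0,0],"drz": [-0.5533,-0.5533,-0.5533,-0.5533,-0.5533,-0.5533,-0.5533,-0.5533,-0.5533,-0.5533]}

```text
t: 5.4
position: [0.4391, 0.0999, 0.1391]
tool_rot: [[-0.076, 0.997, -0.002], [0.997, 0.076, -0.0], [-0.0, -0.002, -1.0]]
wrist_force: [0.1, 0.0, -6.6]
gripper_width: 0.0622
gripper_force: 68.5
```

Call:
move_tool:
  motion: {"x": [0,0,0,0,0,0,0],"y": [0,0,0,0,0,0,0],"z": [0.04,0.08,0.11,0.12,0.128,0.131,0.131],"drx": [0,0,0,0,0,0,0],"dry": [0,0,0,0,0,0,0],"drz": [0,0,0,0,0,0,0]}

```text
t: 6.1
position: [0.4412, 0.1, 0.0098]
tool_rot: [[-0.078, 0.997, 0.002], [0.997, 0.078, 0.0], [-0.0, 0.002, -1.0]]
wrist_force: [-0.0, 0.7, -8.2]
gripper_width: 0.0622
gripper_force: 69.5
```

Call:
move_tool:
  motion: {"x": [0,0,0],"y": [0,0,0],"z": [0.002,0.003,0.003],"drx": [0,0,0],"dry": [0,0,0],"drz": [0,0,0]}

```text
t: 6.4
position: [0.4404, 0.1, 0.0064]
tool_rot: [[-0.078, 0.997, 0.001], [0.997, 0.078, -0.0], [-0.0, 0.001, -1.0]]
wrist_force: [0.5, 0.7, -6.6]
gripper_width: 0.062
gripper_force: 69.5
```

Call:
move_tool:
  motion: {"x": [0,0,0],"y": [0,0,0],"z": [0.001,0.002,0.002],"drx": [0,0,0],"dry": [0,0,0],"drz": [0,0,0]}

```text
t: 6.7
position: [0.4398, 0.1, 0.0038]
tool_rot: [[-0.078, 0.997, -0.0], [0.997, 0.078, -0.0], [-0.0, -0.0, -1.0]]
wrist_force: [-0.6, -0.2, -7.4]
gripper_width: 0.0618
gripper_force: 69.5
```

Call:
move_tool:
  motion: {"x": [0,0,0],"y": [0,0,0],"z": [0.001,0.0015,0.0015],"drx": [0,0,0],"dry": [0,0,0],"drz": [0,0,0]}

```text
t: 7.0
position: [0.44, 0.1, 0.0024]
tool_rot: [[-0.078, 0.997, -0.0], [0.997, 0.078, -0.0], [-0.0, -0.0, -1.0]]
wrist_force: [-0.1, 0.6, -6.6]
gripper_width: 0.0622
gripper_force: 69.6
```

Call:
move_tool:
  motion: {"x": [0,0,0],"y": [0,0,0],"z": [0.001,0.0015,0.0015],"drx": [0,0,0],"dry": [0,0,0],"drz": [0,0,0]}

```text
t: 7.3
position: [0.44, 0.0999, 0.0021]
tool_rot: [[-0.078, 0.997, 0.0], [0.997, 0.078, -0.0], [-0.0, 0.0, -1.0]]
wrist_force: [-5.5, -0.3, 7.6]
gripper_width: 0.0621
gripper_force: 71.8
```

Contact came at TCP 2 mm, which matches the nominal heights. I'll release and go up.

Call:
move_tool:
  motion: {"x": [0,0,0,0,0],"y": [0,0,0,0,0],"z": [0,-0.002,-0.002,-0.002,-0.005],"drx": [0,0,0,0,0],"dry": [0,0,0,0,0],"drz": [0,0,0,0,0]}
  finger_gap: 0.085

```text
t: 7.8
position: [0.4399, 0.1, 0.0059]
tool_rot: [[-0.078, 0.997, -0.0], [0.997, 0.078, -0.0], [-0.0, -0.0, -1.0]]
wrist_force: [-0.2, -0.2, 0.1]
gripper_width: 0.0852
gripper_force: 0.0
```

Call:
move_tool:
  motion: {"x": [0,0,0,0,0],"y": [0,0,0,0,0],"z": [-0.04,-0.08,-0.11,-0.11,-0.11],"drx": [0,0,0,0,0],"dry": [0,0,0,0,0],"drz": [0,0,0,0,0]}

```text
t: 8.3
position: [0.4408, 0.1001, 0.1166]
tool_rot: [[-0.078, 0.997, 0.002], [0.997, 0.078, 0.0], [-0.0, 0.002, -1.0]]
wrist_force: [0.2, 0.1, -0.2]
gripper_width: 0.085
gripper_force: 0.0
```

Run:
```python
from h import *
print(row((.5492,.0995,.10),4.5));print(row((.5492,.0995,.025),4.5))
save("w3",snap("wrist")["pixels"])
```

```text
[-0.0091, 0.108, 0.0169, 0.1291, 0.0045, -0.0039]
[-0.009, 0.1078, 0.0919, 0.1291, 0.0045, -0.0039]
```

View pics/w3.png

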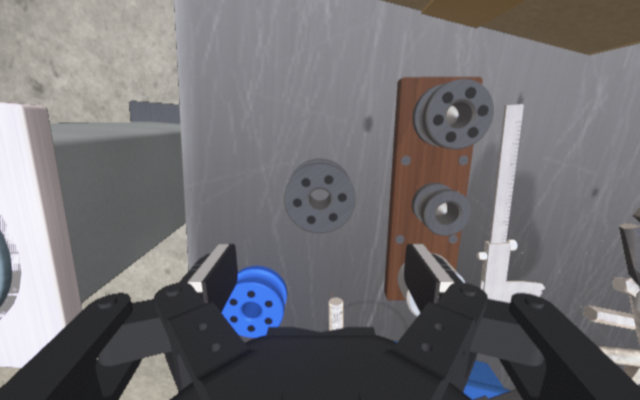

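The large former stands flat on the bench at (320,198), and the small former's top is at (445,210). I'll check both against this view, then pick up the small former.

Run:
```python
from h import *
w=snap("wrist");print(plane(w,320,197,.036),plane(w,445,210.5,.058),plane(w,467,112,.058))
```

```text
[0.43975801 0.09985143 0.036     ] [0.54405038 0.10235796 0.058     ] [0.54524007 0.18116852 0.058     ]
```

Call:
move_tool:
  motion: {"x": [-0.009,-0.009,-0.009,-0.009,-0.009,-0.009,-0.009,-0.009,-0.009],"y": [0.05,0.1,0.108,0.108,0.108,0.108,0.108,0.108,0.108],"z": [0,0,0.017,0.05,0.07,0.08,0.092,0.092,0.092],"drx": [0,0,0,0,0,0,0,0,0],"dry": [0,0,0,0,0,0,0,0,0],"drz": [0,0,0,0,0,0,0,0,0]}

```text
t: 9.3
position: [0.5485, 0.0995, 0.0243]
tool_rot: [[-0.078, 0.997, 0.0], [0.997, 0.078, -0.0], [-0.0, 0.0, -1.0]]
wrist_force: [-0.6, -0.1, 0.9]
gripper_width: 0.0856
gripper_force: 0.0
```

Call:
move_tool:
  motion: {"x": [0,0,0,0,0,0,0,0,0,0],"y": [0,0,0,0,0,0,0,0,0,0],"z": [0,0,0,0,0,0,0,0,0,0],"drx": [0,0,0,0,0,0,0,0,0,0],"dry": [0,0,0,0,0,0,0,0,0,0],"drz": [0,0,0,0,0,0,0,0,0,0]}
  finger_gap: 0.03

```text
t: 10.3
position: [0.5489, 0.0995, 0.0253]
tool_rot: [[-0.078, 0.997, 0.002], [0.997, 0.078, -0.0], [-0.0, 0.002, -1.0]]
wrist_force: [-1.5, -0.5, 6.2]
gripper_width: 0.0368
gripper_force: 59.2
```

Call:
move_tool:
  motion: {"x": [0,0,0,0,0,0,0,0,0],"y": [0,0,0,0,0,0,0,0,0],"z": [-0.005,-0.015,-0.025,-0.04,-0.06,-0.1,-0.13,-0.13,-0.13],"drx": [0,0,0,0,0,0,0,0,0],"dry": [0,0,0,0,0,0,0,0,0],"drz": [0,0,0,0,0,0,0,0,0]}

```text
t: 11.2
position: [0.5492, 0.0995, 0.1551]
tool_rot: [[-0.078, 0.997, 0.002], [0.997, 0.078, 0.0], [-0.0, 0.002, -1.0]]
wrist_force: [-0.3, 0.2, -3.2]
gripper_width: 0.0368
gripper_force: 60.5
```

Run:
```python
from h import *
w=snap("wrist");save("w4",cv2.resize(w["pixels"][100:340,160:480],None,fx=2,fy=2));print(proj(w,readout.sense()["position"]+[0,0,.034]))
print(row((.560,-.165,.155),-62))
```

```text
(np.float64(317.4586919114605), np.float64(253.6157710625958))
[-0.2646, -0.0087, -0.0013, -0.0211, 0.0212, 66.4952]
```

View pics/w4.png

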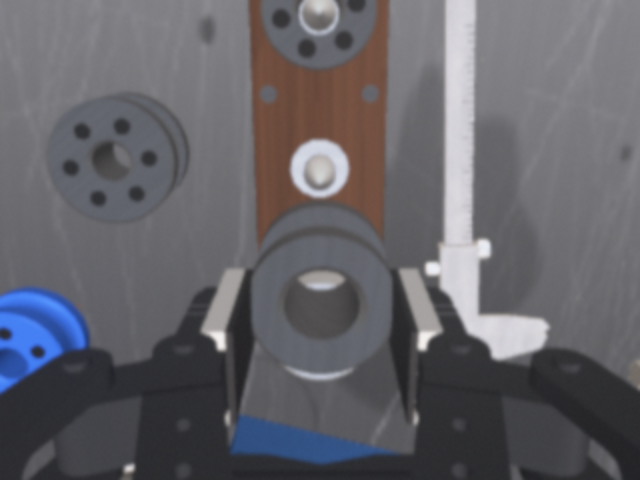

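The small former is held level, with its centre at wrist pixel (320,252), within about 1 mm of the TCP. The empty rack pin 2 shows at (320,184). On to the centre pin.

Run:
```python
from h import *
w=snap("wrist");print(plane(w,319.7,183.7,.022))
```

```text
[0.54766062 0.09992231 0.022     ]
```

Call:
move_tool:
  motion: {"x": [-0.2646,-0.2646,-0.2646,-0.2646,-0.2646,-0.2646,-0.2646,-0.2646,-0.2646,-0.2646,-0.2646],"y": [-0.0087,-0.0087,-0.0087,-0.0087,-0.0087,-0.0087,-0.0087,-0.0087,-0.0087,-0.0087,-0.0087],"z": [-0.001,-0.001,-0.001,-0.001,-0.001,-0.001,-0.001,-0.001,-0.001,-0.001,-0.001],"drx": [0,0,0,0,0,0,0,0,0,0,0],"dry": [0,0,0,0,0,0,0,0,0,0,0],"drz": [0.5542,0.5542,0.5542,0.5542,0.5542,0.5542,0.5542,0.5542,0.5542,0.5542,0.5542]}

```text
t: 12.4
position: [0.5599, -0.1646, 0.1543]
tool_rot: [[0.882, 0.471, -0.001], [0.471, -0.882, 0.0], [-0.001, -0.001, -1.0]]
wrist_force: [-0.7, 0.3, -1.6]
gripper_width: 0.0362
gripper_force: 60.6
```

Run:
```python
from h import *
w=snap("wrist");save("w5",cv2.resize(w["pixels"][60:340,160:480],None,fx=2,fy=2))
print(row((.560,-.165,.155),-62));p=readout.sense()["position"]
for q in(p+[0,0,.034],p,(.56,-.165,.064),(.56,-.165,.094)):print(proj(w,q))
```

```text
[-0.0003, 0.0003, -0.0005, -0.0355, 0.0363, 0.0878]
(np.float64(318.0771627614845), np.float64(256.95117444427825))
(np.float64(318.5715854829821), np.float64(231.7513220741592))
(np.float64(319.61881909552596), np.float64(195.15052281056398))
(np.float64(319.4773894658733), np.float64(204.40009950192226))
```

View pics/w5.png

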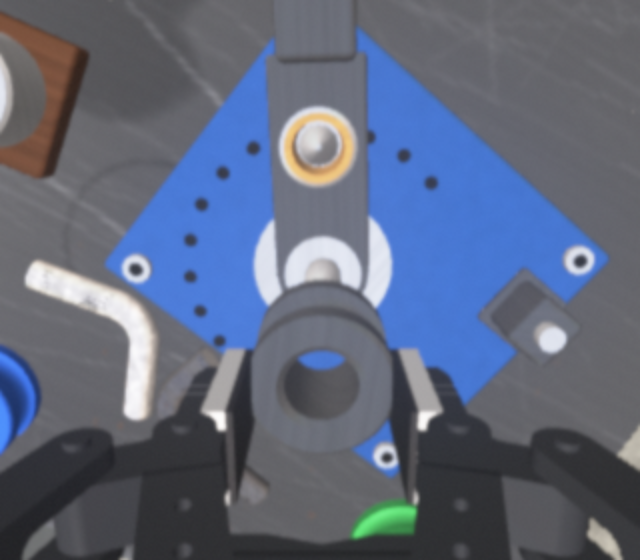

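The pin and seat ring show at wrist pixel about (321,197) and the held former at (320,253). Relative alignment is within about 3 mm. I'll shift 1.5 mm inward and lower it, watching the force.

Call:
move_tool:
  motion: {"x": [-0.0015,-0.0015,-0.0015,-0.0015,-0.0015],"y": [0,0,0,0,0],"z": [0.03,0.05,0.056,0.062,0.067],"drx": [0,0,0,0,0],"dry": [0,0,0,0,0],"drz": [0,0,0,0,0]}

```text
t: 12.95
position: [0.5598, -0.1659, 0.0885]
tool_rot: [[0.883, 0.47, 0.001], [0.47, -0.883, -0.001], [0.001, 0.001, -1.0]]
wrist_force: [0.1, 0.6, -1.9]
gripper_width: 0.0366
gripper_force: 60.6
```

Call:
move_tool:
  motion: {"x": [0,0,0,0],"y": [0,0,0,0],"z": [0.003,0.006,0.009,0.009],"drx": [0,0,0,0],"dry": [0,0,0,0],"drz": [0,0,0,0]}

```text
t: 13.35
position: [0.559, -0.1657, 0.0788]
tool_rot: [[0.883, 0.469, -0.0], [0.469, -0.883, 0.0], [-0.0, -0.0, -1.0]]
wrist_force: [0.3, 0.7, -2.0]
gripper_width: 0.0366
gripper_force: 60.6
```

Call:
move_tool:
  motion: {"x": [0,0,0,0],"y": [0,0,0,0],"z": [0.004,0.008,0.0105,0.0105],"drx": [0,0,0,0],"dry": [0,0,0,0],"drz": [0,0,0,0]}

```text
t: 13.75
position: [0.5587, -0.1655, 0.0679]
tool_rot: [[0.883, 0.469, -0.001], [0.469, -0.883, 0.0], [-0.001, -0.001, -1.0]]
wrist_force: [0.2, -0.2, -2.3]
gripper_width: 0.0366
gripper_force: 60.6
```

Call:
move_tool:
  motion: {"x": [0,0,0],"y": [0,0,0],"z": [0.001,0.0015,0.0015],"drx": [0,0,0],"dry": [0,0,0],"drz": [0,0,0]}

```text
t: 14.05
position: [0.5592, -0.1657, 0.0674]
tool_rot: [[0.883, 0.469, 0.0], [0.469, -0.883, -0.0], [0.0, 0.0, -1.0]]
wrist_force: [-1.1, -0.3, 1.0]
gripper_width: 0.0363
gripper_force: 60.8
```

Seated. I'll release, rise, and move along the arm to the small roller.

Call:
move_tool:
  motion: {"x": [0,0,0,0,0,0,0.03,0.06,0.06,0.06],"y": [0,0,0,0,0,0,0,-0.001,-0.001,-0.001],"z": [0,0,0,0,-0.03,-0.07,-0.075,-0.075,-0.075,-0.075],"drx": [0,0,0,0,0,0,0,0,0,0],"dry": [0,0,0,0,0,0,0,0,0,0],"drz": [0,0,0,0,0,0,0,0,0,0]}
  finger_gap: 0.085

```text
t: 15.05
position: [0.6116, -0.1364, 0.1416]
tool_rot: [[0.883, 0.47, -0.001], [0.47, -0.883, -0.0], [-0.001, -0.0, -1.0]]
wrist_force: [-0.0, -0.6, -0.4]
gripper_width: 0.085
gripper_force: 0.0
```

Run:
```python
from h import *
w=snap("wrist");save("w6",cv2.resize(w["pixels"][60:340,160:480],None,fx=2,fy=2));p=readout.sense()["position"];print(proj(w,(*p[:2],.103)),proj(w,(.5592,-.1657,.1)))
```

```text
(np.float64(318.6838156060896), np.float64(213.34940525742027)) (np.float64(320.4058046665486), np.float64(279.76395183168387))
```

View pics/w6.png

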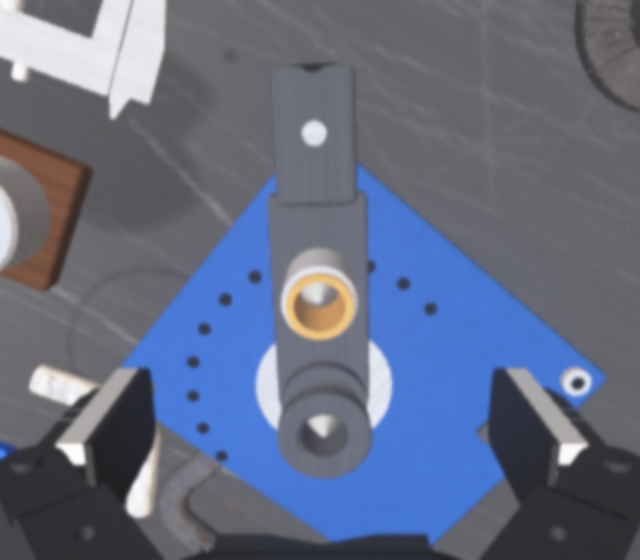

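The small former sits on the centre pin (crop (325,433)). The small roller's bush at (320,303) is aligned under the TCP. Going down and gripping.

Call:
move_tool:
  motion: {"x": [0,0,0,0,0],"y": [0,0,0,0,0],"z": [0.04,0.06,0.0735,0.0735,0.0735],"drx": [0,0,0,0,0],"dry": [0,0,0,0,0],"drz": [0,0,0,0,0]}

```text
t: 15.6
position: [0.6107, -0.1371, 0.0686]
tool_rot: [[0.883, 0.469, -0.001], [0.469, -0.883, 0.0], [-0.001, -0.0, -1.0]]
wrist_force: [0.1, -1.7, 0.6]
gripper_width: 0.0853
gripper_force: 0.0
```

Call:
move_tool:
  motion: {"x": [0,0,0,0,0,0,0,0,0,0],"y": [0,0,0,0,0,0,0,0,0,0],"z": [0,0,0,0,0,0,0,0,0,0],"drx": [0,0,0,0,0,0,0,0,0,0],"dry": [0,0,0,0,0,0,0,0,0,0],"drz": [0,0,0,0,0,0,0,0,0,0]}
  finger_gap: 0.02

```text
t: 16.6
position: [0.6121, -0.1367, 0.0693]
tool_rot: [[0.883, 0.469, 0.001], [0.469, -0.883, -0.0], [0.001, 0.001, -1.0]]
wrist_force: [-0.8, 0.9, 5.3]
gripper_width: 0.0262
gripper_force: 59.0
```

Call:
move_tool:
  motion: {"x": [0,0,0,0,0,0,0,0],"y": [0,0,0,0,0,0,0,0],"z": [-0.005,-0.015,-0.025,-0.04,-0.06,-0.09,-0.09,-0.09],"drx": [0,0,0,0,0,0,0,0],"dry": [0,0,0,0,0,0,0,0],"drz": [0,0,0,0,0,0,0,0]}

```text
t: 17.4
position: [0.6125, -0.137, 0.1596]
tool_rot: [[0.883, 0.469, 0.002], [0.469, -0.883, -0.001], [0.002, 0.002, -1.0]]
wrist_force: [-0.1, 0.3, -1.9]
gripper_width: 0.0262
gripper_force: 59.2
```

```bash
python3 -c "
from h import *
print(row((.5485,.0998,.155),4.5))"
```

```text
[0.0546, -0.2391, 0.0043, 0.1599, -0.0219, -66.5046]
```

Converted, -66.5 degrees / 120 = -0.5542.

Call:
move_tool:
  motion: {"x": [0.0546,0.0546,0.0546,0.0546,0.0546,0.0546,0.0546,0.0546,0.0546,0.0546,0.0546],"y": [-0.2391,-0.2391,-0.2391,-0.2391,-0.2391,-0.2391,-0.2391,-0.2391,-0.2391,-0.2391,-0.2391],"z": [0.004,0.004,0.004,0.004,0.004,0.004,0.004,0.004,0.004,0.004,0.004],"drx": [0,0,0,0,0,0,0,0,0,0,0],"dry": [0,0,0,0,0,0,0,0,0,0,0],"drz": [-0.5542,-0.5542,-0.5542,-0.5542,-0.5542,-0.5542,-0.5542,-0.5542,-0.5542,-0.5542,-0.5542]}

```text
t: 18.5
position: [0.5472, 0.0999, 0.1539]
tool_rot: [[-0.076, 0.997, -0.001], [0.997, 0.076, -0.0], [-0.0, -0.001, -1.0]]
wrist_force: [0.4, -0.7, -1.7]
gripper_width: 0.0262
gripper_force: 59.4
```

Call:
move_tool:
  motion: {"x": [0,0,0,0,0,0,0],"y": [0,0,0,0,0,0,0],"z": [0.04,0.08,0.09,0.1,0.105,0.108,0.108],"drx": [0,0,0,0,0,0,0],"dry": [0,0,0,0,0,0,0],"drz": [0,0,0,0,0,0,0]}

```text
t: 19.2
position: [0.5486, 0.1001, 0.0474]
tool_rot: [[-0.078, 0.997, 0.002], [0.997, 0.078, 0.0], [-0.0, 0.002, -1.0]]
wrist_force: [0.7, -0.7, -1.4]
gripper_width: 0.0261
gripper_force: 59.4
```

Call:
move_tool:
  motion: {"x": [0,0,0,0,0,0],"y": [0,0,0,0,0,0],"z": [0.004,0.008,0.012,0.015,0.0175,0.0175],"drx": [0,0,0,0,0,0],"dry": [0,0,0,0,0,0],"drz": [0,0,0,0,0,0]}

```text
t: 19.8
position: [0.5478, 0.1003, 0.0287]
tool_rot: [[-0.078, 0.997, 0.0], [0.997, 0.078, 0.0], [0.0, 0.0, -1.0]]
wrist_force: [1.7, 0.7, -1.9]
gripper_width: 0.0264
gripper_force: 59.3
```

Call:
move_tool:
  motion: {"x": [0,0,0],"y": [0,0,0],"z": [0.0015,0.003,0.003],"drx": [0,0,0],"dry": [0,0,0],"drz": [0,0,0]}

```text
t: 20.1
position: [0.5479, 0.1003, 0.0273]
tool_rot: [[-0.078, 0.997, 0.001], [0.997, 0.078, 0.0], [0.0, 0.001, -1.0]]
wrist_force: [-2.6, 0.8, 8.0]
gripper_width: 0.0261
gripper_force: 60.5
```

Call:
move_tool:
  motion: {"x": [0,0,0,0,0,0,0,0,0],"y": [0,0,0,0,0,0,0,0,0],"z": [0,0,0,0,0,-0.03,-0.07,-0.08,-0.08],"drx": [0,0,0,0,0,0,0,0,0],"dry": [0,0,0,0,0,0,0,0,0],"drz": [0,0,0,0,0,0,0,0,0]}
  finger_gap: 0.085

```text
t: 21.0
position: [0.5496, 0.1002, 0.1081]
tool_rot: [[-0.078, 0.997, 0.005], [0.997, 0.078, 0.0], [-0.0, 0.005, -1.0]]
wrist_force: [-0.2, -0.1, -0.8]
gripper_width: 0.0852
gripper_force: 0.0
```

```bash
python3 -c "
from h import *
print(row((.555,.0198,.105),4.5),row((.555,.0198,.024),4.5))"
```

```text
[-0.0806, -0.001, 0.0031, 0.2781, 0.0118, -0.0063] [-0.0806, -0.0014, 0.0841, 0.2781, 0.0118, -0.0063]
```

Call:
move_tool:
  motion: {"x": [-0.04,-0.08,-0.08,-0.08,-0.08,-0.08,-0.08,-0.08],"y": [0,-0.001,-0.001,-0.001,-0.001,-0.001,-0.001,-0.001],"z": [0,0,0.003,0.04,0.065,0.084,0.084,0.084],"drx": [0,0,0,0,0,0,0,0],"dry": [0,0,0,0,0,0,0,0],"drz": [0,0,0,0,0,0,0,0]}

```text
t: 21.8
position: [0.5516, 0.0207, 0.021]
tool_rot: [[-0.079, 0.997, -0.003], [0.997, 0.079, 0.0], [0.0, -0.003, -1.0]]
wrist_force: [-0.0, 0.4, 0.2]
gripper_width: 0.085
gripper_force: 0.0
```

Call:
move_tool:
  motion: {"x": [0,0,0,0,0,0,0,0,0],"y": [0,0,0,0,0,0,0,0,0],"z": [0,0,0,0,0,0,0,0,0],"drx": [0,0,0,0,0,0,0,0,0],"dry": [0,0,0,0,0,0,0,0,0],"drz": [0,0,0,0,0,0,0,0,0]}
  finger_gap: 0.045

```text
t: 22.7
position: [0.5545, 0.0203, 0.0242]
tool_rot: [[-0.078, 0.997, 0.004], [0.997, 0.078, -0.0], [-0.0, 0.004, -1.0]]
wrist_force: [-2.1, 1.5, 7.0]
gripper_width: 0.0524
gripper_force: 61.3
```

Call:
move_tool:
  motion: {"x": [0,0,0,0,0,0,0,0,0],"y": [0,0,0,0,0,0,0,0,0],"z": [-0.005,-0.015,-0.025,-0.04,-0.06,-0.1,-0.13,-0.13,-0.13],"drx": [0,0,0,0,0,0,0,0,0],"dry": [0,0,0,0,0,0,0,0,0],"drz": [0,0,0,0,0,0,0,0,0]}

```text
t: 23.6
position: [0.5527, 0.0202, 0.1522]
tool_rot: [[-0.078, 0.997, 0.0], [0.997, 0.078, -0.0], [-0.0, 0.0, -1.0]]
wrist_force: [-0.5, 0.3, -4.8]
gripper_width: 0.0527
gripper_force: 64.9
```

Run:
```python
from h import *
w=snap("wrist");save("w7",w["pixels"]);p=readout.sense()["position"];print(proj(w,p+[0,0,.037]),row((.612,-.137,.16),-62))
```

```text
(np.float64(317.3385387627354), np.float64(255.9724759614029)) [-0.1616, 0.0479, -0.0094, -0.1349, 0.0712, 66.4947]
```

View pics/w7.png

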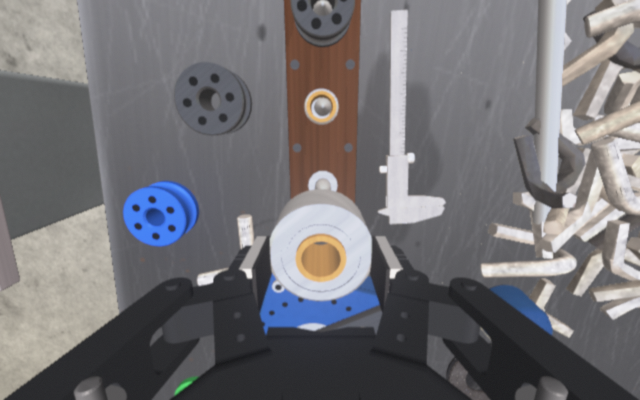

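The large roller is held level with its bush at (321,257), close to the TCP. Rack pin 3 is free at (322,183), and the small roller sits on pin 2 at (321,106). On to the roller pin.

The manual's scale: turns go in shares of 120 degrees. Converting my numbers, 66.5 degrees / 120 = 0.5542.

Call:
move_tool:
  motion: {"x": [-0.1616,-0.1616,-0.1616,-0.1616,-0.1616,-0.1616,-0.1616,-0.1616,-0.1616,-0.1616,-0.1616],"y": [0.048,0.048,0.048,0.048,0.048,0.048,0.048,0.048,0.048,0.048,0.048],"z": [-0.009,-0.009,-0.009,-0.009,-0.009,-0.009,-0.009,-0.009,-0.009,-0.009,-0.009],"drx": [0,0,0,0,0,0,0,0,0,0,0],"dry": [0,0,0,0,0,0,0,0,0,0,0],"drz": [0.5542,0.5542,0.5542,0.5542,0.5542,0.5542,0.5542,0.5542,0.5542,0.5542,0.5542]}

```text
t: 24.75
position: [0.6126, -0.1368, 0.1599]
tool_rot: [[0.882, 0.471, -0.002], [0.471, -0.882, 0.001], [-0.002, -0.001, -1.0]]
wrist_force: [0.1, -0.0, -4.2]
gripper_width: 0.0524
gripper_force: 65.1
```

```bash
python3 -c "
from h import *
print(row((.6125,-.137,.09),-62))"
```

```text
[-0.0001, 0.0002, 0.0699, -0.0807, 0.0869, 0.0867]
```

Call:
move_tool:
  motion: {"x": [0,0,0,0,0],"y": [0,0,0,0,0],"z": [0.04,0.06,0.066,0.07,0.07],"drx": [0,0,0,0,0],"dry": [0,0,0,0,0],"drz": [0,0,0,0,0]}

```text
t: 25.25
position: [0.6139, -0.1372, 0.0916]
tool_rot: [[0.883, 0.47, 0.001], [0.47, -0.883, -0.0], [0.001, 0.001, -1.0]]
wrist_force: [0.1, -0.1, -4.9]
gripper_width: 0.0527
gripper_force: 65.1
```

Call:
move_tool:
  motion: {"x": [0,0,0,0],"y": [0,0,0,0],"z": [0.004,0.008,0.012,0.012],"drx": [0,0,0,0],"dry": [0,0,0,0],"drz": [0,0,0,0]}

```text
t: 25.65
position: [0.6124, -0.1368, 0.0783]
tool_rot: [[0.883, 0.469, -0.002], [0.469, -0.883, 0.0], [-0.001, -0.001, -1.0]]
wrist_force: [-0.7, 0.8, -4.9]
gripper_width: 0.0526
gripper_force: 65.1
```

Call:
move_tool:
  motion: {"x": [0,0,0,0],"y": [0,0,0,0],"z": [0.004,0.008,0.011,0.011],"drx": [0,0,0,0],"dry": [0,0,0,0],"drz": [0,0,0,0]}

```text
t: 26.05
position: [0.6124, -0.1367, 0.067]
tool_rot: [[0.883, 0.469, -0.002], [0.469, -0.883, 0.001], [-0.002, -0.002, -1.0]]
wrist_force: [-2.6, 2.5, -6.7]
gripper_width: 0.0526
gripper_force: 65.0
```

Call:
move_tool:
  motion: {"x": [0,0,0],"y": [0,0,0],"z": [0.001,0.002,0.002],"drx": [0,0,0],"dry": [0,0,0],"drz": [0,0,0]}

```text
t: 26.35
position: [0.6127, -0.1366, 0.0667]
tool_rot: [[0.883, 0.47, -0.001], [0.47, -0.883, 0.001], [-0.0, -0.001, -1.0]]
wrist_force: [-6.6, 3.1, 1.4]
gripper_width: 0.0528
gripper_force: 65.9
```

Seated at the expected height. I'll release, rise, and go back for the large former on the bench.

Call:
move_tool:
  motion: {"x": [0,0,0,0,0,0,0,0,0],"y": [0,0,0,0,0,0,0,0,0],"z": [0,0,0,0,-0.03,-0.07,-0.09,-0.09,-0.09],"drx": [0,0,0,0,0,0,0,0,0],"dry": [0,0,0,0,0,0,0,0,0],"drz": [0,0,0,0,0,0,0,0,0]}
  finger_gap: 0.085

```text
t: 27.25
position: [0.6139, -0.1374, 0.1561]
tool_rot: [[0.883, 0.469, 0.001], [0.469, -0.883, -0.001], [0.001, 0.001, -1.0]]
wrist_force: [-0.4, -0.7, -1.7]
gripper_width: 0.0851
gripper_force: 0.0
```

```bash
python3 -c "
from h import *
print(row((.44,.0999,.12),4.5))"
```

```text
[-0.0422, -0.2912, 0.0357, 0.0901, -0.0042, -66.5099]
```

Converted, -66.5 degrees / 120 = -0.5542.

Call:
move_tool:
  motion: {"x": [-0.0422,-0.0422,-0.0422,-0.0422,-0.0422,-0.0422,-0.0422,-0.0422,-0.0422,-0.0422,-0.0422],"y": [-0.2912,-0.2912,-0.2912,-0.2912,-0.2912,-0.2912,-0.2912,-0.2912,-0.2912,-0.2912,-0.2912],"z": [0.036,0.036,0.036,0.036,0.036,0.036,0.036,0.036,0.036,0.036,0.036],"drx": [0,0,0,0,0,0,0,0,0,0,0],"dry": [0,0,0,0,0,0,0,0,0,0,0],"drz": [-0.5542,-0.5542,-0.5542,-0.5542,-0.5542,-0.5542,-0.5542,-0.5542,-0.5542,-0.5542,-0.5542]}

```text
t: 28.35
position: [0.4391, 0.0999, 0.1193]
tool_rot: [[-0.076, 0.997, -0.001], [0.997, 0.076, -0.0], [-0.0, -0.001, -1.0]]
wrist_force: [-0.2, -0.4, -0.5]
gripper_width: 0.0849
gripper_force: 0.0
```

```bash
python3 -c "
from h import *
print(row((.44,.0999,.003),4.5))"
```

```text
[-0.0001, 0.001, 0.1163, -0.0648, 0.0089, -0.1309]
```

Call:
move_tool:
  motion: {"x": [0,0,0,0,0,0,0],"y": [0.001,0.001,0.001,0.001,0.001,0.001,0.001],"z": [0.04,0.07,0.09,0.105,0.115,0.115,0.115],"drx": [0,0,0,0,0,0,0],"dry": [0,0,0,0,0,0,0],"drz": [0,0,0,0,0,0,0]}

```text
t: 29.05
position: [0.4408, 0.1002, 0.0053]
tool_rot: [[-0.078, 0.997, 0.0], [0.997, 0.078, -0.0], [-0.0, 0.0, -1.0]]
wrist_force: [0.4, 0.0, 0.9]
gripper_width: 0.0852
gripper_force: 0.0
```

Call:
move_tool:
  motion: {"x": [0,0,0,0,0,0,0,0],"y": [0,0,0,0,0,0,0,0],"z": [0,0,0,0,0,0,0,0],"drx": [0,0,0,0,0,0,0,0],"dry": [0,0,0,0,0,0,0,0],"drz": [0,0,0,0,0,0,0,0]}
  finger_gap: 0.055

```text
t: 29.85
position: [0.4435, 0.1005, 0.0078]
tool_rot: [[-0.078, 0.997, 0.006], [0.997, 0.078, 0.0], [-0.0, 0.006, -1.0]]
wrist_force: [-1.1, -1.0, 15.5]
gripper_width: 0.055
gripper_force: 7.6
```

Call:
move_tool:
  motion: {"x": [0,0,0,0,0,0,0],"y": [0,0,0,0,0,0,0],"z": [-0.02,-0.05,-0.09,-0.13,-0.14,-0.14,-0.14],"drx": [0,0,0,0,0,0,0],"dry": [0,0,0,0,0,0,0],"drz": [0,0,0,0,0,0,0]}

```text
t: 30.55
position: [0.44, 0.1003, 0.1443]
tool_rot: [[-0.078, 0.997, -0.0], [0.997, 0.078, -0.0], [-0.0, -0.0, -1.0]]
wrist_force: [-0.1, -0.1, -0.2]
gripper_width: 0.0554
gripper_force: 0.0
```

```bash
python3 -c "
from h import *
print(row((.5545,.0203,.145),4.5))"
```

```text
[-0.0887, 0.1079, -0.0007, -0.0286, 0.0059, -0.0053]
```

The fingers slipped off. They reached the commanded 55 mm and there is no weight on the wrist. I'll look.

Call:
move_tool:
  motion: {"x": [0,0,0,0],"y": [0,0,0,0],"z": [0,0,0,0],"drx": [0,0,0,0],"dry": [0,0,0,0],"drz": [0,0,0,0]}
  finger_gap: 0.085

```text
t: 30.95
position: [0.4399, 0.1003, 0.1443]
tool_rot: [[-0.078, 0.997, -0.001], [0.997, 0.078, -0.0], [-0.0, -0.001, -1.0]]
wrist_force: [0.7, -0.9, 0.1]
gripper_width: 0.0847
gripper_force: 0.0
```

Run:
```python
from h import *
w=snap("wrist");t=snap("top")["pixels"][125:265,215:415]
o=np.zeros((400+420,640,3),np.uint8);o[:400]=w["pixels"];o[400:,:600]=cv2.resize(t,None,fx=3,fy=3)
save("w8",cv2.resize(o,None,fx=.73,fy=.73,interpolation=cv2.INTER_AREA))
p=readout.sense()["position"];print(proj(w,(.44,.0999,.036)))
```

```text
(np.float64(320.07887216400746), np.float64(189.6692981427399))
```

View pics/w8.png

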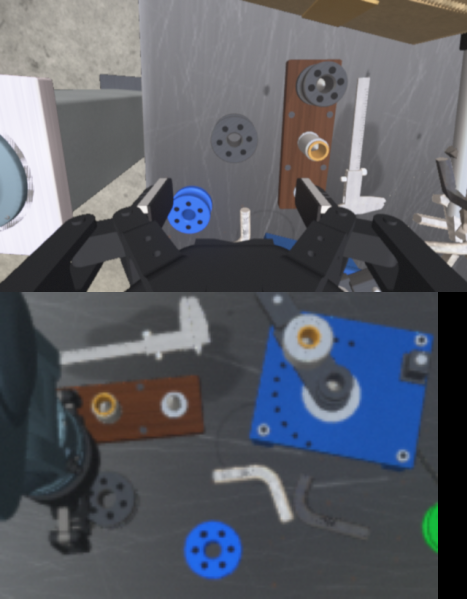

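The wrist panel shows the large former still upright and undisplaced: (320,189) in full pixels, as predicted. It was simply gripped too high. In the top panel the bender carries the small former and the large roller. I'll regrip about 4 mm lower.

Call:
move_tool:
  motion: {"x": [0,0,0,0,0,0,0,0,0],"y": [0,0,0,0,0,0,0,0,0],"z": [0.04,0.08,0.11,0.13,0.138,0.141,0.141,0.141,0.141],"drx": [0,0,0,0,0,0,0,0,0],"dry": [0,0,0,0,0,0,0,0,0],"drz": [0,0,0,0,0,0,0,0,0]}

```text
t: 31.95
position: [0.4416, 0.1004, 0.005]
tool_rot: [[-0.078, 0.997, 0.002], [0.997, 0.078, 0.0], [-0.0, 0.002, -1.0]]
wrist_force: [0.4, -0.5, -0.5]
gripper_width: 0.0849
gripper_force: 0.0
```

```bash
python3 -c "
from h import *
print(row((.44,.0999,.0005),4.5))"
```

```text
[-0.0004, -0.0017, 0.0045, 0.1343, 0.0055, -0.0047]
```

Call:
move_tool:
  motion: {"x": [0,0,0,0],"y": [-0.001,-0.001,-0.001,-0.001],"z": [0.002,0.0035,0.0045,0.0045],"drx": [0,0,0,0],"dry": [0,0,0,0],"drz": [0,0,0,0]}

```text
t: 32.35
position: [0.4392, 0.1002, -0.0007]
tool_rot: [[-0.078, 0.997, -0.0], [0.997, 0.078, -0.0], [-0.0, -0.0, -1.0]]
wrist_force: [0.2, 0.6, -0.1]
gripper_width: 0.085
gripper_force: 0.0
```

Call:
move_tool:
  motion: {"x": [0,0,0,0,0,0],"y": [0,0,0,0,0,0],"z": [0,0,0,0,0,0],"drx": [0,0,0,0,0,0],"dry": [0,0,0,0,0,0],"drz": [0,0,0,0,0,0]}
  finger_gap: 0.055

```text
t: 32.95
position: [0.4399, 0.1003, 0.0007]
tool_rot: [[-0.078, 0.997, 0.001], [0.997, 0.078, -0.0], [-0.0, 0.001, -1.0]]
wrist_force: [-2.8, 0.7, 12.2]
gripper_width: 0.0629
gripper_force: 62.2
```

Call:
move_tool:
  motion: {"x": [0,0,0,0],"y": [0,0,0,0],"z": [-0.005,-0.01,-0.02,-0.02],"drx": [0,0,0,0],"dry": [0,0,0,0],"drz": [0,0,0,0]}

```text
t: 33.35
position: [0.44, 0.1003, 0.0203]
tool_rot: [[-0.078, 0.997, 0.001], [0.997, 0.078, -0.0], [-0.0, 0.001, -1.0]]
wrist_force: [0.3, 0.4, -6.7]
gripper_width: 0.0625
gripper_force: 67.6
```

Call:
move_tool:
  motion: {"x": [0,0,0,-0.04,-0.085,-0.0886,-0.0886,-0.0886],"y": [0,0,0,0.05,0.1,0.108,0.108,0.108],"z": [-0.04,-0.08,-0.1,-0.1,-0.1,-0.1,-0.1,-0.1],"drx": [0,0,0,0,0,0,0,0],"dry": [0,0,0,0,0,0,0,0],"drz": [0,0,0,0,0,0,0,0]}

```text
t: 34.15
position: [0.554, 0.0198, 0.1185]
tool_rot: [[-0.077, 0.997, -0.002], [0.997, 0.077, 0.0], [0.001, -0.002, -1.0]]
wrist_force: [-1.4, 1.3, -7.3]
gripper_width: 0.0624
gripper_force: 72.3
```

```bash
python3 -c "
from h import *
w=snap('wrist');save('w9',cv2.resize(w['pixels'][60:340,160:480],None,fx=2,fy=2))
s=readout.sense();print(s['position'],s['wrist_force'],s['gripper_width'],row((.5545,.0201,.045),4.5), proj(w,(.5545,.0201,.022)),proj(w,s['position']+[0,0,.036]))"
```

```text
[0.55285258 0.02043632 0.11848056] [ 0.05218759  0.94324519 -7.69316284] 0.06225492594943288 [-0.0005, 0.0018, 0.0735, -0.1588, -0.0406, -0.0315] (np.float64(320.59013982109883), np.float64(192.02897488713248)) (np.float64(317.27656921630455), np.float64(255.31988961838422))
```

View pics/w9.png

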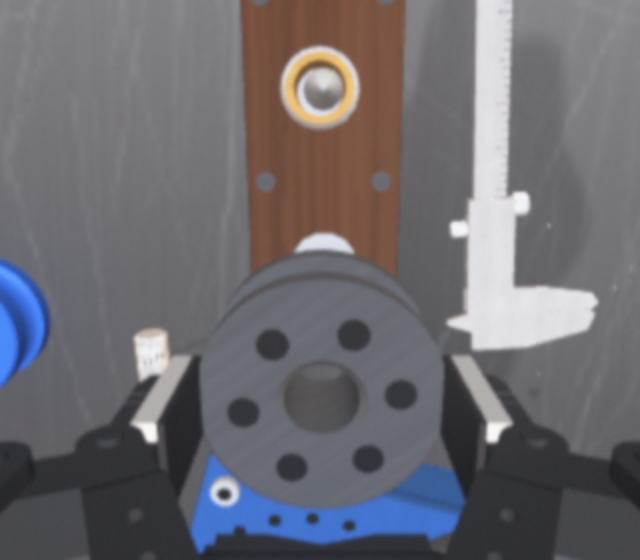

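The large former is held level with its bore at about (320.5,258.5). The pin 3 seat ring shows behind it at about (321,191), where I expected it. Lowering.

Call:
move_tool:
  motion: {"x": [0.001,0.001,0.001,0.001,0.001],"y": [0.001,0.001,0.001,0.001,0.001],"z": [0.04,0.065,0.07,0.075,0.075],"drx": [0,0,0,0,0],"dry": [0,0,0,0,0],"drz": [0,0,0,0,0]}

```text
t: 34.7
position: [0.5551, 0.0218, 0.0451]
tool_rot: [[-0.079, 0.997, 0.001], [0.997, 0.079, -0.0], [-0.0, 0.001, -1.0]]
wrist_force: [-0.7, 0.5, -6.0]
gripper_width: 0.0618
gripper_force: 72.3
```

Call:
move_tool:
  motion: {"x": [0,0,0,0,0],"y": [0,0,0,0,0],"z": [0.003,0.006,0.009,0.012,0.012],"drx": [0,0,0,0,0],"dry": [0,0,0,0,0],"drz": [0,0,0,0,0]}

```text
t: 35.2
position: [0.5544, 0.0214, 0.032]
tool_rot: [[-0.078, 0.997, -0.001], [0.997, 0.078, -0.0], [0.0, -0.001, -1.0]]
wrist_force: [-0.3, 0.6, -8.3]
gripper_width: 0.0622
gripper_force: 72.3
```

Call:
move_tool:
  motion: {"x": [0,0,0,0],"y": [0,0,0,0],"z": [0.004,0.007,0.008,0.008],"drx": [0,0,0,0],"dry": [0,0,0,0],"drz": [0,0,0,0]}

```text
t: 35.6
position: [0.5546, 0.0215, 0.0241]
tool_rot: [[-0.078, 0.997, -0.001], [0.997, 0.078, -0.0], [0.0, -0.001, -1.0]]
wrist_force: [0.1, 0.9, -7.3]
gripper_width: 0.0619
gripper_force: 72.3
```

Call:
move_tool:
  motion: {"x": [0,0,0],"y": [0,0,0],"z": [0.001,0.0015,0.0015],"drx": [0,0,0],"dry": [0,0,0],"drz": [0,0,0]}

```text
t: 35.9
position: [0.5551, 0.0214, 0.0232]
tool_rot: [[-0.078, 0.997, 0.0], [0.997, 0.078, -0.0], [-0.0, 0.0, -1.0]]
wrist_force: [0.5, 0.1, -6.4]
gripper_width: 0.0618
gripper_force: 72.5
```

Almost down at TCP 23.2 mm, with seat contact expected near 22.7 mm. A touch lower, then release and rise.

Call:
move_tool:
  motion: {"x": [0,0,0],"y": [0,0,0],"z": [0.001,0.0015,0.0015],"drx": [0,0,0],"dry": [0,0,0],"drz": [0,0,0]}

```text
t: 36.2
position: [0.5552, 0.0214, 0.023]
tool_rot: [[-0.078, 0.997, 0.001], [0.997, 0.078, -0.0], [-0.0, 0.001, -1.0]]
wrist_force: [-5.0, 0.3, 5.2]
gripper_width: 0.0621
gripper_force: 74.0
```

Call:
move_tool:
  motion: {"x": [0,0,0,0,0,0,0,0,0,0,0],"y": [0,0,0,0,0,0,0,0,0,0,0],"z": [0,0,0,0,-0.02,-0.06,-0.1,-0.15,-0.2,-0.2,-0.2],"drx": [0,0,0,0,0,0,0,0,0,0,0],"dry": [0,0,0,0,0,0,0,0,0,0,0],"drz": [0,0,0,0,0,0,0,0,0,0,0]}
  finger_gap: 0.085

```text
t: 37.3
position: [0.5565, 0.0214, 0.2232]
tool_rot: [[-0.078, 0.997, 0.004], [0.997, 0.078, -0.0], [-0.001, 0.004, -1.0]]
wrist_force: [-0.4, -0.4, -1.2]
gripper_width: 0.085
gripper_force: 0.0
```

```bash
python3 -c "
from h import *
print(row((.44,-.02,.25),4.5))"
```

```text
[-0.0321, -0.1193, -0.0273, 0.2502, 0.0447, -0.0052]
```

The picture allowance is used up, so I'll check numerically: triangulate the brass bushes and the former tops with colour masks after pulling the arm back.

Call:
move_tool:
  motion: {"x": [-0.15,-0.15,-0.15,-0.15,-0.15,-0.2,-0.2],"y": [-0.15,-0.15,-0.15,-0.15,-0.15,-0.17,-0.17],"z": [-0.027,-0.027,-0.027,-0.027,-0.027,-0.027,-0.027],"drx": [0,0,0,0,0,0,0],"dry": [0,0,0,0,0,0,0],"drz": [0,0,0,0,0,0,0]}
  lines: "1,2"

```text
t: 38.0
position: [0.3989, -0.1947, 0.2467]
```

Run:
```python
from h import *
exp=dict(rl=(.612,-.137,.103),rs=(.548,.100,.061),fs=(.559,-.1655,.1),fl=(.555,.0205,.058),med=(.5434,.179,.058))
R=dict(rl=28,rs=15,fs=20,fl=33,med=26)
V={n:snap(n) for n in("top","scene")}
for k,p in exp.items():
    uv=[]
    for n,d in V.items():
        u,v=np.array(proj(d,p)).round().astype(int);r=16;I=d["pixels"][v-r:v+r,u-r:u+r]
        if k[0]=='r':
            h=cv2.cvtColor(I,cv2.COLOR_RGB2HSV);m=((h[...,0]>12)&(h[...,0]<28)&(h[...,1]>110)&(h[...,2]>90)).astype(np.uint8)
            c=[x for x in cv2.findContours(m,0,2)[0]];c=max(c,key=cv2.contourArea) if c else None
            if c is None or len(c)<5: uv.append(None);continue
            (a,b),_,_=cv2.fitEllipse(cv2.convexHull(c))
            uv.append((u-r+a,v-r+b))
    if uv and all(uv): x,e=tri(list(V.values()),uv);print(k,x.round(4),np.round(e,4),[np.round(q,1) for q in uv])
    else: print(k,uv)
I=V["top"]["pixels"];g=cv2.resize(cv2.cvtColor(I,cv2.COLOR_RGB2GRAY),None,fx=4,fy=4,interpolation=cv2.INTER_CUBIC)
for k in("fl","med","fs"):
    u,v=proj(V["top"],exp[k]);rr=R[k]/1000*373/(.985-exp[k][2])*4
    x0,y0=int(4*u-rr-20),int(4*v-rr-20);w=int(2*rr+40)
    c=cv2.HoughCircles(g[y0:y0+w,x0:x0+w],cv2.HOUGH_GRADIENT,1,10,param1=60,param2=12,minRadius=int(rr-4),maxRadius=int(rr+4))
    if c is not None: c=c[0,0];print(k,plane(V["top"],(x0+c[0])/4-.4,(y0+c[1])/4-.4,exp[k][2]).round(4),'exp',exp[k])
```

```text
rl [ 0.6127 -0.1375  0.0995] [0.0004 0.0004] [array([355.6, 145. ]), array([295.2, 171.7])]
rs [0.5483 0.0995 0.0587] [0.0015 0.0015] [array([261.7, 175.3]), array([261.1, 240.7])]
fs []
fl []
med []
med [0.5451 0.1829 0.058 ] exp (0.5434, 0.179, 0.058)
fs [ 0.5481 -0.1606  0.1   ] exp (0.559, -0.1655, 0.1)
```

Run:
```python
from h import *
a=cv2.imread("pics/top0.png")[:,:,::-1];b=snap("top")["pixels"]
print("medium diff",np.abs(a[166:196,218:246].astype(int)-b[166:196,218:246]).mean())
f=lambda i,x0,x1:cv2.cvtColor(np.ascontiguousarray(i[160:200,x0:x1]),cv2.COLOR_RGB2GRAY).astype(np.float32)
print(cv2.phaseCorrelate(f(a,218,246),f(b,218,246)))
s=readout.sense();print(s["t"],s["gripper_force"],s["wrist_force"].round(1))
```

```text
medium diff 4.24563492063492
((0.08411771576719573, -0.00642659872422513), 0.9833678565422694)
38.15 0.0 [-0.5  0.8 -0.7]
```

The medium former hasn't moved (0.08 px shift). Both rollers measure at their seats, and both formers touched down at seat height. Handing in.

```bash
python3 -c "
from workcell import workorder
print(workorder.hand_in())"
```

```text
the job is handed in; nothing more can be done
None
```

The bender is changed over and the job handed in at about 38 s (no verdict came back): small former on the centre pin, large roller on the roller pin, small roller on rack pin 2, large former on rack pin 3, medium former unmoved; final camera checks covered both rollers and the medium former, while the large and small formers' seating rests on touchdown force and height.

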